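# Tip the front row of brass last bushings into the cup

### The job

On the shoemaker's bench, lift the rear handle of the counting tray that holds the brass bushings and tip it forward just enough that its front row of two slides off the open edge into the cup below, while the back row stays behind the red lip. Then lower the tray fully back down and let go; leave the cup where it stands, leave the tray of black bushings alone, and do not touch the brass bushings with the fingers.

Things in the scene. Friction and masses are not known exactly. Their poses are not given: they have to be found in the camera images.
- brass_handle (a point): Middle of the tray's handle: level dark wooden bar, 12 mm thick, 84 long, 60 free between its arms, 88 above the bench. Axes turn with the tray: x forward over the tray to the cup, y along the bar, z up. Hinge axis parallel to y, 130 mm ahead of the bar, 16 below. Rear wall 66 ahead; 80 free below. Lifting about the hinge (to 1.2 rad, about 2 N) tips the tray; let go, it falls back.
- brass_lip (a point): Top middle of the red lip (4 mm high, 4 thick) across the polished floor of the aluminium tray with BRASS bushings (50 mm wide inside, walls 14 high, front edge open and hinged on a fixed wooden stand). Axes as the handle's; the lip is 102 mm ahead of the bar. Bushings start to slide at 16 to 24 degrees of tilt; past about 45 the back row topples over the lip. 30 to 35 is right.
- brass_front_left: Brass bushing for a shoe last: upright cylinder 18 mm in diameter, 24 mm high, about 35 g, black bore on top; the left one (+y side of the tray) of the front row, between the red lip and the open edge. Origin at the centre of its underside.
- brass_front_right: Brass bushing like the others; the right one (-y side of the tray) of the front row, between the red lip and the open edge. Origin at the centre of its underside.
- brass_back_left: Brass bushing for a shoe last: upright cylinder 18 mm in diameter, 24 mm high, about 35 g, black bore on top; the left one (+y side of the tray) of the back row, behind the red lip. Origin at the centre of its underside.
- brass_back_right: Brass bushing like the others; the right one (-y side of the tray) of the back row, behind the red lip. Origin at the centre of its underside.
- brass_cup: White open round cup, 84 mm across the rim, 55 mm high, 3 mm wall, loose on the bench under the open front edge of the brass tray, already in the right place. Origin at the centre of its underside. The tray's edge is 17 mm above its rim.
- dark_handle (a point): The same handle point on the other tray, of the same make, which holds BLACK bushings over its own white cup: to be left alone. Same axes and sizes as brass_handle.
There are look-alikes about, which are no part of the job. What is shaped like the part that bears brass_handle but blue or pink is not meant.

How it is judged:
By the outcome, as a careful person would: the job done as asked, in the order asked, and still so for the second after the job is handed in, with the robot touching nothing.
It also fails if it takes over 38 s, if anything falls off the work surface, if the arm or the gripper's body presses on something with over 40 N, if the wrist force passes 120 N, or if a joint passes its speed limit or range.

### The arm

A 6-joint arm with a two-finger parallel gripper is mounted at the origin on the work surface. World frame = base frame: x ahead of the robot, y to its left, z up, the work surface at z = 0. Lengths are in m, angles in rad, forces in N, time in s.
With the tool pointing down it reaches from about 0.25 to 0.725 m from the base axis. Payload 4 kg.
Tool frame: the origin (TCP) lies on the centre line of the jaws, within the pads' length; the fingertips stand 11 mm ahead of it and the grasp point (between the pads) lies 8 mm behind it; z points along the fingers, y is the line along which they close (so a half turn about z gives the same grasp; the last joint's range is limited). The gripper opens to 85 mm and grips with 20 to 120 N. Pads are 22 mm wide; open, the fingers measure 114 mm over their backs; the gripper's body (76 mm by 85 mm) begins 54 mm behind the grasp point. The pads swing forward as they close: fully open they stand 13 mm farther back than shut.
Start: joints at [1.241, 0.241, 0.005, 1.335, 0, 1.571], TCP at [0.162, 0.473, 0.242] pointing down, gripper open.
Joint ranges: [-2.72, 2.72], [-1.05, 1.87], [-1.09, 1.28], [-1.99, 2.15], [-1.42, 1.44], [-3.14, 3.14]. Speed limits (rad/s): [2.79, 2.79, 3.14, 3.14, 3.14, 3.14].

### API

Orientations are given as a unit quaternion [x, y, z, w].
In Python, from cell import readout, camera, arm gives the robot as it stands.
- The arm moves only by the tool step_arm, never from a script. Its argument "series" is a list of rows, each a list of 5 numbers: the shift along the world's x, y, z in mm, then the turn about the world's z in degrees, then the opening, from -1 (shut) to 1 (fully open). A call has 1 to 20 rows; each row is the pose to reach, as a shift and turn from the pose commanded when the call began; what a row does not reach only later rows make up. A row lasts 1/8 s, in which the tool goes at most 62.5 mm and 10.7 degrees, less where a joint would pass 70% of its speed; a pose out of reach is approached as far as the arm can. A call with a gripper value outside its range is refused whole. The fingers move at their own pace and stop on an object; "squeeze" is the grip in N (left out, the last holds). Time passes only in rows, so rows that repeat a pose let the fingers close. It gives the time, the measured TCP pose, the force, the opening and the grip force at its end, in the units of the state.
- readout.observe(): the state, without advancing time (a new reading comes with each control period).
- camera(name): name is "side" or "top"; returns a dict with "pixels" (384x512x3 uint8, blue, green, red), "range_z" (384x512 float32, m along the optical axis (not along the pixel's ray), 0 where there is no reading), "fx", "fy", "cx", "cy" (pixels), "cam_to_world" (4x4, takes a point from camera to world coordinates). Camera axes: x right, y down, z forward; pixel columns grow to the right and rows downward; lengths in m; the calibration is good to about 2 mm. A picture is of the moment at which its call begins.
- arm.finish_job(): hands the job in; it is judged then, once.
The state is a dict: "time_s": time; "qpos": joint angles; "joint_vel": joint speeds; "joint_efforts": joint torques, N m; "tcp_pos": TCP position; "ee_rot": TCP orientation; "ft_force": force on the tool from outside, world axes, zero at the start; "moment": the same for the moment, N m; "gripper_width": finger opening in m; "grasp_force": force on a finger pad.
Only numpy, scipy, OpenCV 4.12 (cv2) and the standard library are available. Lean on these libraries where they do the work, as an engineer would, in place of code of your own. Each camera call takes 0.05 s, during which the arm holds its last target. There are 200 camera calls.

## Working session

There is one attempt and no reset: what is moved stays moved. The work goes in short steps, Python scripts to look and compute and a tool call to move; the robot and the scene stay as the last step left them, time stands still between calls to the robot, and variables do not carry over. Pictures are saved under pics/ and viewed, at most 10 in all, crops included, and the job is handed in when it is done.

Besides the shell and the picture viewer there is one more tool, called after ">>>" by a JSON object that holds its "op" and its "data", one argument or row to a line. step_arm: Moves the arm, as the interface text tells. Its arguments: {"type":"object","properties":{"series":{"type":"array"},"squeeze":{"type":"number"}},"required":["series"]}

```bash
mkdir -p pics; cat > h.py <<'E'
import numpy as np, cv2
from cell import readout, camera, arm
def pts(c):
    v,u=np.mgrid[0:384,0:512]; z=c["range_z"]
    P=np.stack([(u-c["cx"])/c["fx"]*z,(v-c["cy"])/c["fy"]*z,z,np.ones_like(z)],-1)
    W=(P@np.array(c["cam_to_world"]).T)[...,:3]; W[z==0]=np.nan
    return W
E
python3 - <<'E'
from h import *
s=readout.observe(); print(s["time_s"],s["tcp_pos"],s["ee_rot"],s["gripper_width"])
for n in("top","side"):
    c=camera(n); cv2.imwrite(f"pics/{n}0.png",c["pixels"]); np.savez(f"{n}0.npz",**c)
    print(n,np.round(c["cam_to_world"],3).tolist(),c["fx"])
E
```

```text
0.0 [0.16171011 0.47246611 0.24138733] [ 1.64134384e-01  9.86437397e-01 -1.06514268e-03 -1.78204537e-04] 0.08532869531872055
top [[-0.009, -0.998, 0.059, 0.528], [-1.0, 0.008, -0.008, 0.052], [0.007, -0.059, -0.998, 0.792], [0.0, 0.0, 0.0, 1.0]] 368.7088114677948
side [[-0.712, -0.501, 0.492, 0.196], [-0.702, 0.489, -0.517, 0.42], [0.019, -0.714, -0.7, 0.622], [0.0, 0.0, 0.0, 1.0]] 409.42023145814403
```

View pics/top0.png

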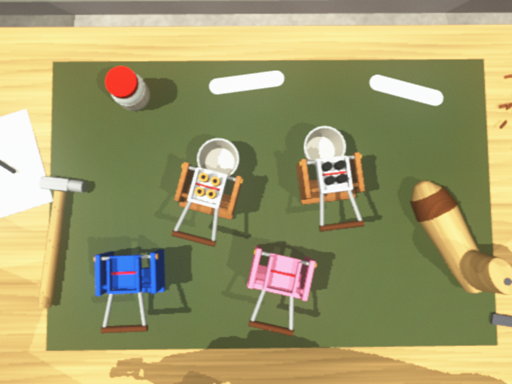

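View pics/side0.png

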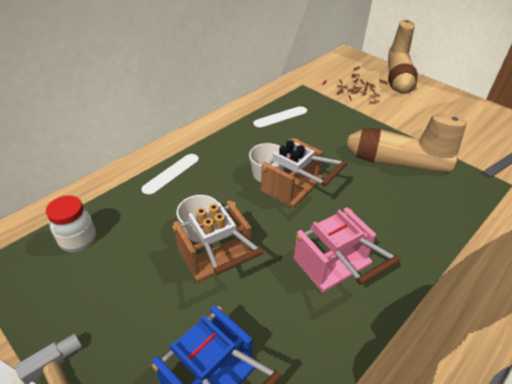

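Candidate handles (top view): brass tray's (194,238), black-bushing tray's (341,226), blue (124,328) and pink (272,327). The one at (194,238) fits, since its tray holds the brass bushings. I'll measure it and confirm in a crop.

```bash
cat > m.py <<'E'
from h import *
c=dict(np.load("top0.npz")); im=c["pixels"]; W=pts(c)
b,g,r=[im[...,i].astype(int) for i in range(3)]
z=W[...,2]; u=np.arange(512)[None,:]; v=np.arange(384)[:,None]
box=(u>160)&(u<225)&(v>225)&(v<250)
m=box&(z>0.07)&(z<0.11)&(r>g+15)
P=W[m]; print("handle n",m.sum(),"med",np.median(P,0),"range",P.min(0),P.max(0))
rect=cv2.minAreaRect((P[:,:2]*1000).astype(np.float32)); print("rect",rect)
d=P[:,:2]-P[:,:2].mean(0); print("bar dir",np.linalg.svd(d)[2] if len(d)<600 else 0)
box=(u>185)&(u<230)&(v>170)&(v<205)
m2=box&(r>150)&(g<90)&(b<90); Q=W[m2]; print("lip",m2.sum(),np.median(Q,0),"px",np.argwhere(m2).mean(0))
# ray of lip px onto z 
for mm,zz,n in((m2,.078,"lip"),(m,.094,"handle")):
    p=np.argwhere(mm).mean(0); T=c["cam_to_world"]; ray=T[:3,:3]@[(p[1]-c["cx"])/c["fx"],(p[0]-c["cy"])/c["fy"],1]
    print(n,p,T[:3,3]+ray*(zz-T[2,3])/ray[2])
cr=im[120:270,140:260].copy(); cv2.imwrite("pics/crop.png",cv2.resize(cr,None,fx=4,fy=4,interpolation=cv2.INTER_CUBIC))
E
python3 m.py
```

```text
handle n 255 med [0.4862863  0.15341254 0.09251879] range [0.47063556 0.11342325 0.08703099] [0.49971846 0.19457756 0.09592689]
rect ((486.2552795410156, 153.6934356689453), (83.59154510498047, 11.105216026306152), 74.715087890625)
bar dir [[ 0.25820323  0.96609062]
 [ 0.96609062 -0.25820323]]
lip 8 [0.58417438 0.12668515 0.08247293] px [186.25 206.75]
lip [186.25 206.75] [0.5850703  0.12869316 0.078     ]
handle [237.92941176 192.77647059] [0.48645166 0.15347019 0.094     ]
```

View pics/crop.png

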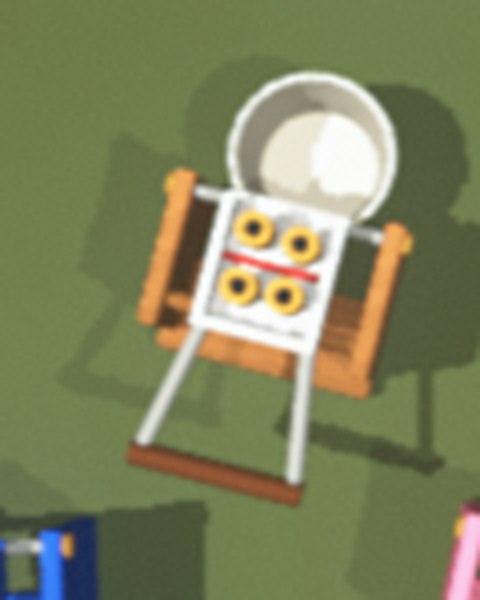

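The crop confirms it: brass bushings in a 2x2 block, red lip at crop (270,267), and the dark bar centred at crop (213,474), which is (193,238) in the top view. Next I move above the handle.

>>> {"op": "step_arm", "data": {
  "series": [
    [32,-32,0,-8,0],
    [65,-64,0,-17,0],
    [97,-96,0,-26,0],
    [130,-128,0,-35,0],
    [162,-160,0,-44,0],
    [195,-192,0,-53,0],
    [227,-224,0,-62,0],
    [260,-256,0,-71,0],
    [295,-290,-20,-80,0],
    [325,-319,-50,-86,0],
    [325,-319,-85,-86,0],
    [325,-319,-85,-86,0],
    [325,-319,-85,-86,0]
  ],
  "squeeze": 25
}}

```text
time_s: 1.72
tcp_pos: [0.4871, 0.1545, 0.1582]
ee_rot: [0.793, 0.61, 0.0, 0.0]
ft_force: [0.9, 0.4, 0.2]
gripper_width: 0.0427
grasp_force: 0.0
```

```bash
python3 - <<'E'
from h import *
s=readout.observe(); print(s["time_s"],s["tcp_pos"],s["ee_rot"],s["gripper_width"],s["ft_force"])
n=s["ee_rot"]; print("yaw y",np.degrees(2*np.arctan2(n[1],n[0])-np.pi/2))
a=camera("side")["pixels"][130:330,130:330]; b=camera("top")["pixels"][120:320,110:310]
cv2.imwrite("pics/pre.png",cv2.resize(np.hstack([a,b]),None,fx=2,fy=2))
E
```

```text
1.725 [0.48711962 0.15445443 0.15817918] [7.92609857e-01 6.09729045e-01 3.16182942e-04 8.61321222e-05] 0.04274446879139411 [0.91925386 0.38273445 0.19831827]
yaw y -14.860167841945294
```

View pics/pre.png

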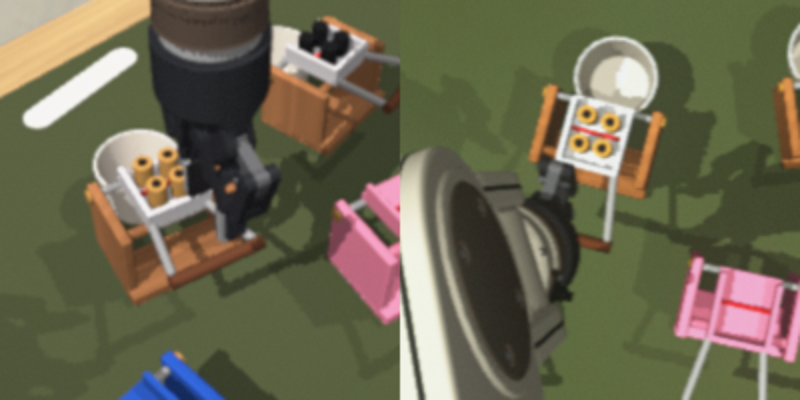

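The fingers straddle the bar's line: the side crop shows them above the bar at about (245,240), and the top crop shows the tray undisturbed. I'll descend and grip lightly.

>>> {"op": "step_arm", "data": {
  "series": [
    [0,-1,-30,0,0],
    [0,-1,-55,0,0],
    [0,-1,-77,0,0],
    [0,-1,-77,0,0],
    [0,-1,-77,0,-1],
    [0,-1,-77,0,-1],
    [0,-1,-77,0,-1],
    [0,-1,-77,0,-1],
    [0,-1,-77,0,-1]
  ],
  "squeeze": 20
}}

```text
time_s: 2.95
tcp_pos: [0.4868, 0.154, 0.082]
ee_rot: [0.793, 0.61, 0.001, -0.001]
ft_force: [-4.1, 1.4, 6.7]
gripper_width: 0.0112
grasp_force: 20.7
```

>>> {"op": "step_arm", "data": {
  "series": [
    [0.6,-0.2,4.5,0,-1],
    [1.4,-0.4,9,0,-1],
    [2.3,-0.6,13.5,0,-1],
    [3.4,-0.9,18,0,-1],
    [4.7,-1.2,22.3,0,-1],
    [6,-1.6,26.7,0,-1],
    [6,-1.6,26.7,0,-1],
    [6,-1.6,26.7,0,-1]
  ]
}}

```text
time_s: 3.95
tcp_pos: [0.4919, 0.1525, 0.1071]
ee_rot: [0.793, 0.61, -0.0, -0.002]
ft_force: [-4.4, 4.7, -0.2]
gripper_width: 0.0111
grasp_force: 19.8
```

```bash
python3 - <<'E'
from h import *
s=readout.observe(); print(s["ft_force"],s["moment"],s["gripper_width"],s["tcp_pos"])
a=camera("side")["pixels"][130:330,130:330]; b=camera("top")["pixels"][120:320,110:310]
cv2.imwrite("pics/t12.png",cv2.resize(np.hstack([a,b]),None,fx=2,fy=2))
E
```

```text
[-4.396814    4.71517371 -0.22495184] [ 1.10065607  0.90207811 -0.09884875] 0.011091236678448368 [0.49190046 0.15250264 0.10710597]
```

View pics/t12.png

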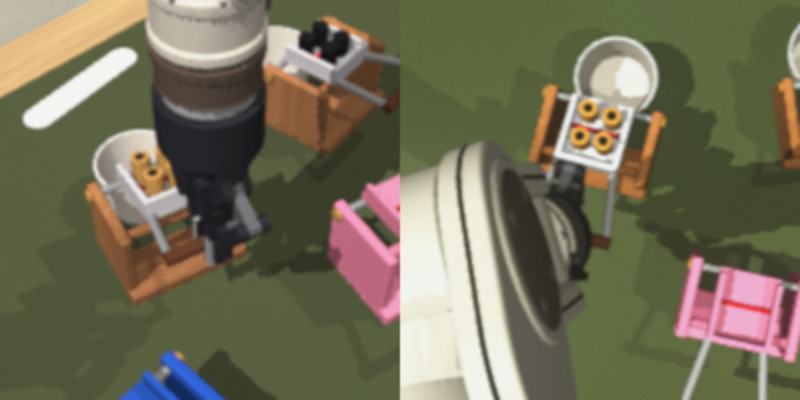

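The tray is tipped about 12° in the top crop (570-630, 100-165), and all four bushings are still in place. I'll continue along the arc to about 33° and hold.

>>> {"op": "step_arm", "data": {
  "series": [
    [1.5,-0.4,4.3,0,-1],
    [3.1,-0.8,8.5,0,-1],
    [4.9,-1.3,12.7,0,-1],
    [6.9,-1.8,16.8,0,-1],
    [9,-2.4,20.8,0,-1],
    [11.1,-3,24.8,0,-1],
    [13.5,-3.6,28.7,0,-1],
    [15.9,-4.3,32.5,0,-1],
    [18.5,-5,36.2,0,-1],
    [21.2,-5.7,39.8,0,-1],
    [22.7,-6.1,41.5,0,-1],
    [22.7,-6.1,41.5,0,-1],
    [22.7,-6.1,41.5,0,-1],
    [22.7,-6.1,41.5,0,-1],
    [22.7,-6.1,41.5,0,-1],
    [22.7,-6.1,41.5,0,-1]
  ]
}}

```text
time_s: 6.05
tcp_pos: [0.5124, 0.147, 0.1492]
ee_rot: [0.792, 0.61, -0.001, -0.003]
ft_force: [-10.7, 7.2, 7.1]
gripper_width: 0.0113
grasp_force: 19.9
```

```bash
python3 - <<'E'
from h import *
s=readout.observe(); print(s["ft_force"],s["moment"],s["gripper_width"],s["tcp_pos"])
a=camera("side")["pixels"][130:330,130:330]; b=camera("top")["pixels"][120:320,110:310]
cv2.imwrite("pics/t33.png",cv2.resize(np.hstack([a,b]),None,fx=2,fy=2))
E
```

```text
[-10.74496329   7.20660709   7.08262846] [ 1.31329377  2.27927278 -0.05458208] 0.011293330552592568 [0.51237874 0.14695825 0.14915388]
```

View pics/t33.png

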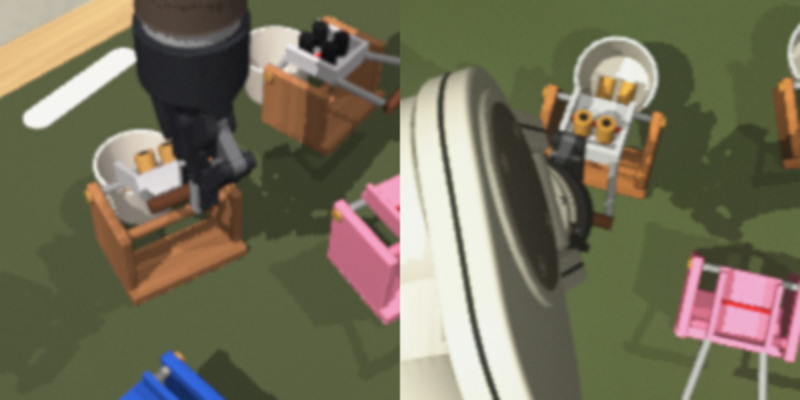

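The front pair shows ahead of the tray edge, at top crop (608,88) and (626,88). The back pair is still behind the lip at (583,122) and (605,128). Before lowering I'll check the depth of the front pair.

```bash
python3 - <<'E'
from h import *
W=pts(camera("top"))
for cx,cy in((608,88),(626,88),(583,122),(605,128)):
    u,v=110+(cx-400)//2,120+cy//2
    print(u,v,np.round(np.nanmedian(W[v-2:v+3,u-2:u+3].reshape(-1,3),0),3), np.round(W[v-6:v+7:2,u,2],3))
E
```

```text
214 164 [0.636 0.12  0.02 ] [0.001 0.021 0.021 0.021 0.02  0.019 0.015]
223 164 [0.636 0.101 0.021] [0.004 0.006 0.022 0.02  0.019 0.022 0.021]
201 181 [0.591 0.135 0.119] [0.114 0.117 0.118 0.119 0.119 0.113 0.108]
212 184 [0.586 0.115 0.12 ] [0.114 0.117 0.12  0.121 0.118 0.112 0.108]
```

Both front bushings lie in the cup, at a top height of about 20 mm. I'll lower the tray along the same arc.

>>> {"op": "step_arm", "data": {
  "series": [
    [-1.5,0.4,-1.7,0,-1],
    [-4.2,1.1,-5.3,0,-1],
    [-6.8,1.8,-9,0,-1],
    [-9.2,2.5,-12.8,0,-1],
    [-11.6,3.1,-16.7,0,-1],
    [-13.7,3.7,-20.7,0,-1],
    [-15.8,4.3,-24.7,0,-1],
    [-17.8,4.8,-28.8,0,-1],
    [-19.6,5.3,-33,0,-1],
    [-21.2,5.7,-37.2,0,-1],
    [-22.7,6.1,-41.5,0,-1],
    [-24,6.5,-45.9,0,-1],
    [-25.3,6.8,-50.2,0,-1],
    [-26.4,7.1,-54.7,0,-1],
    [-27.3,7.3,-59.2,0,-1],
    [-28.1,7.5,-63.7,0,-1],
    [-28.7,7.7,-68.2,0,-1],
    [-28.7,7.7,-68.7,0,-1],
    [-28.7,7.7,-68.7,0,-1]
  ]
}}

```text
time_s: 8.57
tcp_pos: [0.4868, 0.1539, 0.0819]
ee_rot: [0.793, 0.61, 0.001, -0.001]
ft_force: [-6.3, 3.7, 10.3]
gripper_width: 0.0112
grasp_force: 21.3
```

Next I open the fingers, rise straight up, and back off.

>>> {"op": "step_arm", "data": {
  "series": [
    [0,0,0,0,-0.5],
    [0,0,0,0,-0.3],
    [0,0,0,0,-0.1],
    [0,0,0,0,0],
    [0,0,0,0,0],
    [0,0,15,0,0],
    [0,0,40,0,0],
    [0,0,70,0,0],
    [0,0,110,0,0],
    [0,0,150,0,0],
    [-40,20,160,0,0],
    [-80,50,160,0,0],
    [-120,80,160,0,0],
    [-150,120,160,0,0],
    [-150,120,160,0,0],
    [-150,120,160,0,0]
  ]
}}

```text
time_s: 10.58
tcp_pos: [0.3371, 0.2731, 0.2406]
ee_rot: [0.793, 0.61, 0.001, 0.0]
ft_force: [0.5, -0.7, 0.4]
gripper_width: 0.0429
grasp_force: 0.0
```

```bash
python3 - <<'E'
from h import *
s=readout.observe(); print(s["time_s"],s["ft_force"],s["tcp_pos"])
c=camera("top"); W=pts(c); print("handle z",np.nanmedian(W[237:240,190:196,2]))
a=camera("side")["pixels"][130:330,130:330]; b=c["pixels"][120:320,110:310]
cv2.imwrite("pics/end.png",cv2.resize(np.hstack([a,b]),None,fx=2,fy=2))
E
```

```text
10.575 [ 0.49917558 -0.66564258  0.41351636] [0.33714677 0.27307848 0.24059251]
handle z 0.0937416465538713
```

View pics/end.png

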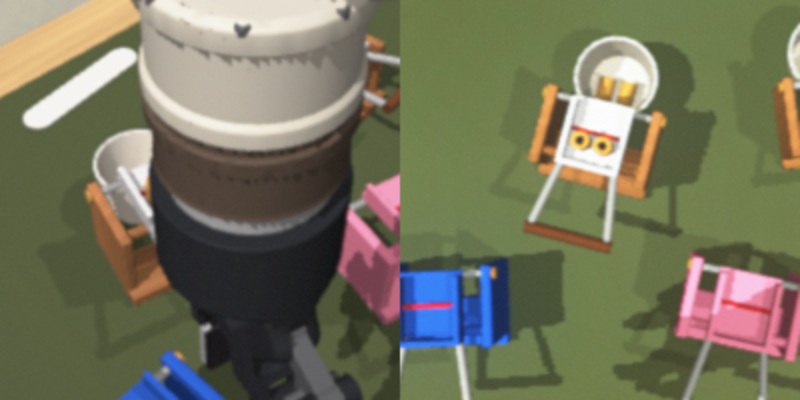

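The tray is fully down, with the handle top at 94 mm as before. The back pair is behind the lip at (579,140) and (603,146), the front pair is in the cup at (607,88) and (626,90), the cup hasn't moved, and the arm is clear.

```bash
python3 -c "
from cell import arm
print(arm.finish_job())"
```

```text
the job is handed in; nothing more can be done
None
```

The job is handed in: the two front brass bushings are in the cup, the back two are still behind the red lip, the tray is back down and released, and the cup and the black-bushing tray were not touched.

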